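# Draw the air filter out of a nebuliser compressor and present it over a dish

### The job

Check the compressor's air filter: swing its cover right open so that it stays open by itself, and draw the filter plate up out of its slot. Hold it over the middle of the kidney dish, which is to catch the dust: upright, well clear above the rim and with a broad face turned square to the trolley's front edge, where the robot stands; don't drop it or set it down on the trolley on the way, and don't knock the dish or the other things about. Finish while the gripper is still holding the filter there, at rest.

Things in the scene. Friction and masses are not known exactly. Their poses are not given: they have to be found in the camera images.
- compressor: Nebuliser compressor, fixed: white box, 138 mm deep (x), 153 wide (y), 120 high, in the left or right half of the trolley, yaw up to 0.35 rad. Origin: centre of underside; +x to its back; z up. Grey front panel (rocker, air nozzle) at x = -74 mm; its low nose, 70 mm high, spans x -72 to -46; behind it a flat deck under the cover, 92 mm high, to x = 40; then a rear block 115 mm high.
- cover (a joint): Cover angle, rad: 0 shut, 2.2 fully open, leaning back over the rear. A white hood 80 mm long, 146 wide, 23 deep, 90 g, hiding the deck and filter, hinged along its rear upper edge. Almost no friction: let go below about 1.7 rad it falls shut, beyond that it falls open against its stop at 2.2 rad.
- cover_hinge (a point): Middle of the cover's hinge axis: 34 mm behind the compressor's origin, 116 mm above its underside; the axis runs along the compressor's y.
- cover_bar (a point): Middle of the cover's pull: round grey bar 11 mm thick, 24 mm long along the compressor's y, 18 mm in front of the cover's front wall on a web. Shut, it is 98 mm in front of the hinge axis, 10 mm below it, 36 mm above the nose. Pinch its two flat ends from above, tips at most 9 mm past its middle (else they meet the front wall as it turns); the bar pivots in the grip.
- filter: Filter cassette, about 50 g: plate with grey frame and pale pleats, 10 mm thick (x), 60 wide (y), 56 high (z), with a tab on the middle of its upper edge 10 mm thick, 26 wide, 20 high. Origin: middle of its lower edge (foot); z up through the tab, x square to the broad faces. Loose in the slot with 2 mm play, plate sunk to the deck, only the tab above it.
- filter_tab (a point): Middle of the filter's tab, 66 mm above the filter's foot and, while it is seated, 10 mm above the deck. Pinch the tab across its 26 mm width (along the compressor's y); with the cover fully open there is free room on all sides above the deck.
- kidney_dish: Kidney dish of pale metal, empty, open on top, 97 mm (x) x 206 mm (y), 34 mm high, loose, in the half of the trolley where the compressor is not. Origin: centre of its underside.
- dish_middle (a point): Middle of the kidney dish's mouth, at rim height (34 mm above the trolley).
- front_edge (a point): Point at the middle of the trolley's front edge; its x axis points straight away from the robot, its y axis runs along the edge.
- squeeze_bottle: Green squeeze bottle with white nozzle, 41 x 61 x 99 mm, behind the dish; leave it alone. Origin: centre of its underside.
- specimen_cup: Specimen cup with screw lid, 46 mm across, 59 mm high, behind the dish; leave it alone. Origin: centre of its underside.
- forceps: Steel forceps 130 mm long, 8 mm high, lying in front of the dish; leave it alone. Origin: centre of its underside.
- dropper_bottle: Amber dropper bottle, 33 mm across, 102 mm high, near the front between compressor and dish; leave it alone. Origin: centre of its underside.
- bud_tub: Tub of cotton buds, 77 mm across, 80 mm high, in the right back corner behind a rack of tubes 128 mm high (rack fixed, along the right edge); leave it alone. Origin: centre of its underside.
- tape_roll: Roll of black tape, 59 mm across, 19 mm high, at the back between compressor and dish; leave it alone. Origin: centre of its underside.
- filter_slot (a point): Middle of the filter slot's mouth, on the deck: 20 mm in front of the compressor's origin, 92 mm above its underside. The slot is 14 mm (x) by 64 mm (y) and 56 mm deep, straight down, with a low rubber seal round it.

How it is judged (in metres and radians):
On the way, in this order (a step that is already met when the one before it is completed fails the run):
1. the cover is swung past its tipping point and stands open, the filter still seated (value of joint cover above 1.9 rad and z of filter in the frame of compressor below 0.05 m), for 0.3 s.
2. the filter is drawn out: its foot above the deck, held by the fingers, the cover still open (z of filter in the frame of compressor above 0.095 m and contact force between filter and the fingers above 0.5 N and value of joint cover above 1.9 rad), for 0.1 s.
At the end, for the whole second after the job is handed in: Cover open over 1.9 rad; fingers hold the filter still, foot within 35 mm of the dish's middle and 60 mm or more above the trolley top, touching neither dish nor compressor, upright within 0.3 rad, broad faces square to front_edge's x within 0.26 rad (value of joint cover above 1.9 rad and horizontal distance between filter and dish_middle below 0.035 m and height (world z) of filter above 0.06 m and angle between filter's own z axis and vertical below 0.3 rad and angle between the x axis of filter and the x axis of front_edge, either way round below 0.26 rad and contact force between filter and the fingers above 0.5 N and contact force between filter and kidney_dish below 0.2 N and contact force between filter and compressor below 0.2 N and linear speed of filter below 0.03 m/s and angular speed of filter below 0.3 rad/s); the arm keeps its last pose, push and grip.
It fails at once if the filter fell or was set down on the trolley (height (world z) of filter below 0.02 m).
It fails at once if the kidney dish was pushed more than 25 mm (distance of kidney_dish from where it was at the start of the episode above 0.025 m).
It fails at once if another thing was knocked more than 25 mm from its place (distance of any of squeeze_bottle, specimen_cup, forceps, dropper_bottle, bud_tub, tape_roll from where it was at the start of the episode above 0.025 m).
It also fails if it takes over 54 s, if anything falls off the work surface, if the arm or the gripper's body presses on something with over 40 N, if the wrist force passes 120 N, or if a joint passes its speed limit or range.

### The arm

A 6-joint arm with a two-finger parallel gripper is mounted at the origin on a cart in front of the work surface, level with it; the furniture and walls round the work are solid. World frame = base frame: x ahead of the robot, y to its left, z up, the work surface at z = 0. Lengths are in mm, angles in degrees, forces in N, time in s.
With the tool pointing down it reaches from about 300 to 775 mm from the base axis. Payload 14.6 kg.
Tool frame: the origin (TCP) lies midway between the tips of the shut fingers; the grasp point (between the pads) lies 19 mm behind it; z points along the fingers, y is the line along which they close (so a half turn about z gives the same grasp; the last joint's range is limited). The gripper opens to 94 mm and grips with 3 to 60 N. Pads are 16 mm wide; open, the fingers measure 119 mm over their backs; the gripper's body (75 mm by 177 mm) begins 78 mm behind the grasp point.
Start: joints at [62.475, 17.183, 87.147, -0, 75.671, -3.816], TCP at [221.147, 503.571, 205.446] pointing down, gripper open.
Joint ranges: [-173.82, 173.82], [-45.26, 126.66], [13.44, 144.39], [-59.66, 239.66], [0, 175.72], [-146.38, 146.38]. Speed limits (degrees/s): [127.2, 127.2, 147.25, 180, 180, 180].

### API

Orientations are given as [roll, pitch, yaw] about the fixed x, y, z axes, in that order (R = Rz(yaw) Ry(pitch) Rx(roll)).
In Python, from station import manip gives the robot as it stands.
- The arm moves only by the tool move_arm, never from a script. Its argument "targets" is a list of rows, each a list of 7 numbers: the opening, from -1 (shut) to 1 (fully open), then the shift along the tool's x, y, z as a fraction of full scale, then the turn, a rotation vector about the tool's x, y, z as a fraction of full scale. In form: [[fingers, dx, dy, dz, rx, ry, rz], ...]. A call has 1 to 20 rows; each row shifts and turns the commanded pose from where the row before left it, along the tool's axes as they then stand; what a row does not reach is not made up. Full scale, the value 1, is 20 cm for a shift and pi rad for a turn. A row lasts 1/8 s, in which the tool goes at most 62.5 mm and 10.7 degrees, less where a joint would pass 70% of its speed; a pose out of reach is approached as far as the arm can. A call with a number of a shift or a turn outside -1 to 1 is refused whole. A call with a gripper value outside its range is refused whole. The fingers move at their own pace and stop on an object; "grip_force" is the grip in N (left out, the last holds). Time passes only in rows, so rows that do not move let the fingers close. It gives the time, the measured TCP pose, the force, the opening and the grip force at its end, in the units of the state.
- manip.observe(): the state, without advancing time (a new reading comes with each control period).
- manip.grab_frame(name): name is "scene" or "top" or "wrist"; returns a dict with "color" (480x640x3 uint8, blue, green, red), "K" (3x3 intrinsics, pixels), "extrinsics" (4x4, takes a point from world to camera coordinates). Camera axes: x right, y down, z forward; pixel columns grow to the right and rows downward; lengths in mm; the calibration is good to about 2 mm. A picture is of the moment at which its call begins. There is no depth.
- manip.job_done(): hands the job in; it is judged then, once.
Trained networks look in a picture, given as the dict that the camera call returned (one of the last four; its "shot" number tells which), for a name from the list of things; names that differ only in an ending like _2 or _b are one class to them, and where a whole thing is asked for, a point or a joint stands for the part that bears it (a point fixed in the world has none). Each returns a list of dicts, best first, with "conf" (0 to 1); they miss things now and then, are a little off and sometimes report something else, mostly with a low value. They report only what shows in the picture. A call takes as long as a camera call.
- manip.recognise(picture, query): "position" ([x, y, z] in mm, in the coordinates of the camera as it stood for that picture, good to about 4 mm: the middle of the surface that is visible of it).
The state is a dict: "clock": time; "q": joint angles; "dq": joint speeds; "joint_torque": joint torques, N m; "ee_pos": TCP position; "eef_rot": TCP orientation; "wrist_force": force on the tool from outside, world axes, zero at the start; "wrist_torque": the same for the moment, N m; "finger_gap": finger opening in mm; "grip_force": force on a finger pad.
Only numpy, scipy, OpenCV 4.12 (cv2) and the standard library are available. Lean on these libraries where they do the work, as an engineer would, in place of code of your own. Each camera call takes 0.05 s, during which the arm holds its last target. There are 200 camera calls.

## Working session

There is one attempt and no reset: what is moved stays moved. The work goes in short steps, Python scripts to look and compute and a tool call to move; the robot and the scene stay as the last step left them, time stands still between calls to the robot, and variables do not carry over. Pictures are saved under pics/ and viewed, at most 10 in all, crops included, and the job is handed in when it is done.

Besides the shell and the picture viewer there is one more tool, called after "Emit:" in YAML: its name, and indented under it one key for each argument. move_arm: Moves the arm, as the interface text tells. Its arguments: {"type":"object","properties":{"targets":{"type":"array"},"grip_force":{"type":"number"}},"required":["targets"]}

```bash
ls; mkdir -p pics; cat > h.py <<'E'
import numpy as np, cv2
from station import manip
def shot(n,save=None):
    p=manip.grab_frame(n)
    if save: cv2.imwrite('pics/'+save,p['color'])
    return p
def w(p,c):
    E=np.array(p['extrinsics']); return E[:3,:3].T@(np.array(c)-E[:3,3])
def px(p,X):
    E=np.array(p['extrinsics']); c=np.array(p['K'])@(E[:3,:3]@np.array(X)+E[:3,3]); return c[:2]/c[2]
def ray(p,uv):
    E=np.array(p['extrinsics']); d=E[:3,:3].T@np.linalg.inv(np.array(p['K']))@np.array([*uv,1.]); return -E[:3,:3].T@E[:3,3], d/np.linalg.norm(d)
def tri(obs):
    A=np.zeros((3,3));b=np.zeros(3)
    for p,uv in obs:
        o,d=ray(p,uv);M=np.eye(3)-np.outer(d,d);A+=M;b+=M@o
    return np.linalg.solve(A,b)
E
python3 - <<'E'
from h import *
print(manip.observe())
for n in ['scene','top']:
    p=shot(n,n+'0.png')
    for q in ['compressor','cover','cover_bar','cover_hinge','filter','kidney_dish','dish_middle','dropper_bottle','specimen_cup','squeeze_bottle','forceps','tape_roll','bud_tub','front_edge']:
        try: r=manip.recognise(p,q)
        except Exception as e: print(q,e); continue
        print(n,q,[(np.round(w(p,x['position'])),np.round(px(p,w(p,x['position']))),round(x['conf'],2)) for x in r[:2]])
E
```

```text
pics
{'clock': 0.0, 'q': array([ 6.24759462e+01,  1.72150625e+01,  8.71800261e+01,  2.53914866e-04,
        7.56724094e+01, -3.81571906e+00]), 'dq': array([0.01627543, 0.01843635, 0.03395312, 0.01526944, 0.01556233,
       0.03300224]), 'joint_torque': array([ 1.38029940e-03, -5.31812704e+01, -3.52744746e+01,  7.08764512e-02,
        2.43641669e-02, -1.14293443e-04]), 'ee_pos': array([221.01922232, 503.341695  , 204.89378498]), 'eef_rot': array([-1.79932668e+02, -4.73723560e-03,  1.56291600e+02]), 'wrist_force': array([-0.39267276,  0.04701334, -0.57222887]), 'wrist_torque': array([-0.01327001,  0.01824997,  0.03234548]), 'grip_force': 0.0, 'finger_gap': 93.94295869499418}
scene compressor [(array([486., -92., 100.]), array([355., 275.]), 0.58), (array([412., 195.,   7.]), array([251., 235.]), 0.45)]
scene cover [(array([492., -73., 113.]), array([352., 262.]), 0.72), (array([483., -92.,  98.]), array([353., 277.]), 0.46)]
scene cover_bar [(array([497., -72., 115.]), array([354., 260.]), 0.58)]
scene cover_hinge [(array([485., -97.,  98.]), array([356., 278.]), 0.9)]
scene filter []

[... 1402 characters left out ...]
rray([304., 269.]), 0.57)]
top specimen_cup [(array([586., 147.,  55.]), array([269., 187.]), 0.55)]
top squeeze_bottle [(array([570., 227.,  52.]), array([232., 193.]), 0.75)]
top forceps [(array([ 582., -228.,   82.]), array([445., 192.]), 0.69)]
top tape_roll [(array([575.,  50.,  19.]), array([314., 195.]), 0.85), (array([571., 226.,  49.]), array([232., 193.]), 0.63)]
top bud_tub [(array([ 580., -231.,   81.]), array([447., 193.]), 0.83), (array([504., -54., 115.]), array([363., 225.]), 0.22)]
front_edge it knows: bud_tub, compressor, cover, cover_bar, cover_hinge, dish_middle, dropper_bottle, filter, filter_slot, filter_tab, forceps, kidney_dish, specimen_cup, squeeze_bottle, tape_roll
```

```bash
python3 - <<'E'
import cv2
a=cv2.imread('pics/top0.png')[150:300,190:470]
cv2.imwrite('pics/top0c.png',cv2.resize(a,None,fx=2.8,fy=2.8,interpolation=cv2.INTER_CUBIC))
a=cv2.imread('pics/scene0.png')
cv2.imwrite('pics/scene0c.png',cv2.resize(a[180:360,210:450],None,fx=3.3,fy=3.3,interpolation=cv2.INTER_CUBIC))
E
```

```text
(no output)
```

View pics/top0c.png

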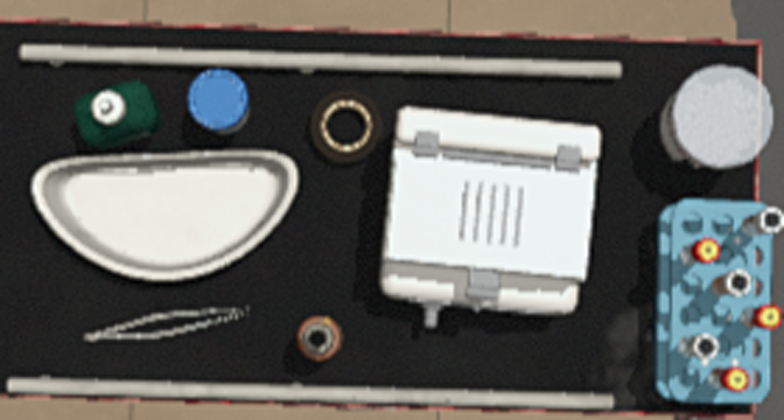

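View pics/scene0c.png

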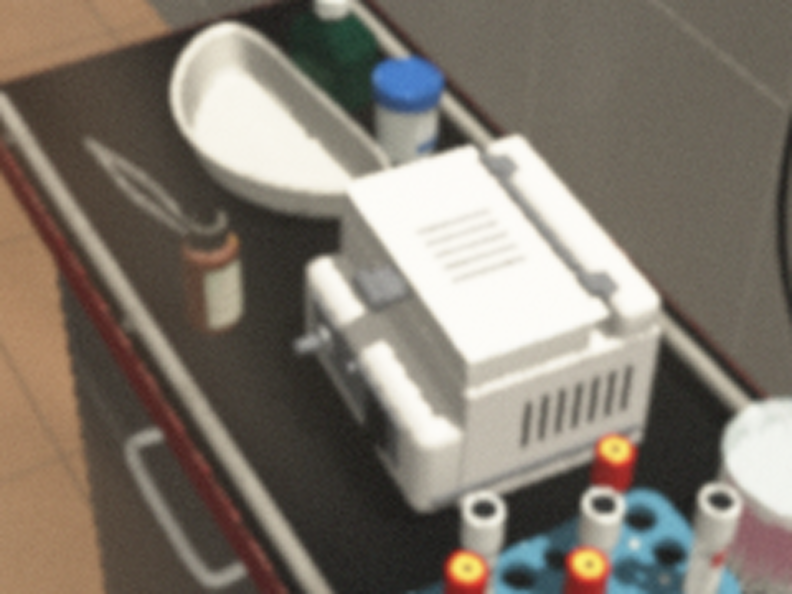

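The top view shows the compressor at right, slightly turned, with the bar at about crop (483,282) → pixel (362.5,250.7) and the hinge lugs at pixels (342,201) and (393,206). The dish is at left. In the scene view the bar is at pixel (325.5,266).

```bash
python3 - <<'E'
from h import *
t=manip.grab_frame('top');s=manip.grab_frame('scene')
bar=tri([(t,(362.5,250.7)),(s,(325.5,266))]);L=tri([(t,(342.1,201.1)),(s,(361.5,230))]);R=tri([(t,(392.9,206.1)),(s,(391.8,266))])
print(bar,L,R); d=L-R; print('yaw',np.degrees(np.arctan2(-d[0],d[1])))
p=shot('wrist'); E=p['extrinsics']; o=manip.observe()
from scipy.spatial.transform import Rotation as Ro
T=Ro.from_euler('xyz',o['eef_rot'],degrees=True).as_matrix()
C=-E[:3,:3].T@E[:3,3]; print('cam in tool',T.T@(C-o['ee_pos']), T.T@E[:3,:3].T, p['K'])
# dish outline on rim height 34 from top: crop extents
for uv in [(32,185),(298,170),(165,282),(165,155),(190,152)]:
    o_,d=ray(t,(190+uv[0]/2.8,150+uv[1]/2.8)); print(uv,o_+d*(34-o_[2])/d[2])
E
```

```text
[451.2391987  -54.5979994  106.71455255] [551.95253714  -9.85175684 113.47716022] [ 544.80403306 -114.3744807   113.67711256]
yaw -3.9124727099297973
cam in tool [  74.75948803    1.27996211 -177.29441156] [[-4.65894580e-04 -9.65143280e-01 -2.61721668e-01]
 [ 9.99999790e-01 -5.67424514e-04  3.12360362e-04]
 [-4.49979794e-04 -2.61721468e-01  9.65143342e-01]] [[430.09650258   0.         316.31596949]
 [  0.         430.09650258 243.29320024]
 [  0.           0.           1.        ]]
(32, 185) [519.61781139 293.09723896  34.        ]
(298, 170) [537.43495389  86.89338381  34.        ]
(165, 282) [447.21647496 187.27423979  34.        ]
(165, 155) [546.0822534  190.71017456  34.        ]
(190, 152) [549.00401975 171.35715081  34.        ]
```

Emit:
move_arm:
  targets:
    - [1, 0, 0, 0, 0, 0, -0.055]
    - [1, 0, 0, 0, 0, 0, -0.055]
    - [1, -0.112, -0.225, 0.006, 0, 0, 0]
    - [1, -0.112, -0.225, 0.006, 0, 0, 0]
    - [1, -0.112, -0.225, 0.006, 0, 0, 0]
    - [1, -0.112, -0.225, 0.006, 0, 0, 0]
    - [1, -0.112, -0.225, 0.006, 0, 0, 0]
    - [1, -0.112, -0.225, 0.006, 0, 0, 0]
    - [1, -0.112, -0.225, 0.006, 0, 0, 0]
    - [1, -0.112, -0.225, 0.006, 0, 0, 0]
    - [1, -0.112, -0.225, 0.006, 0, 0, 0]
    - [1, -0.112, -0.225, 0.006, 0, 0, 0]
    - [1, -0.112, -0.225, 0.006, 0, 0, 0]
    - [0.2, -0.112, -0.225, 0.006, 0, 0, 0]
    - [0.2, 0, 0, 0, 0, 0, 0]
    - [0.2, 0, 0, 0, 0, 0, 0]

```text
clock: 3.55
ee_pos: [452.2, -53.1, 191.0]
eef_rot: [180.0, -0.0, 176.1]
wrist_force: [-1.2, -0.3, -0.4]
finger_gap: 67.3
grip_force: 0.0
```

```bash
python3 - <<'E'
from h import *
p=shot('wrist','w1.png'); print(manip.observe()['ee_pos'],manip.observe()['eef_rot'],manip.observe()['finger_gap'])
print('bar exp',px(p,[451,-55,106.5]),'lugs',px(p,[552,-9.9,113.5]),px(p,[544.8,-114.4,113.5]))
for q in ['cover_bar','cover_hinge','cover']:
    print(q,[(np.round(w(p,x['position'])),np.round(px(p,w(p,x['position']))),round(x['conf'],2)) for x in manip.recognise(p,q)[:2]])
E
```

```text
[452.26008653 -52.74510183 191.07182449] [ 1.79990339e+02 -2.64158262e-03  1.76124550e+02] 63.73903225924647
bar exp [311.88487016 246.76078365] lugs [389.06350917 388.70245085] [234.03055365 388.809099  ]
cover_bar [(array([501., -53., 110.]), array([320., 321.]), 0.86)]
cover_hinge [(array([478., -56., 114.]), array([313., 291.]), 0.94)]
cover [(array([500., -54., 110.]), array([319., 319.]), 0.72)]
```

View pics/w1.png

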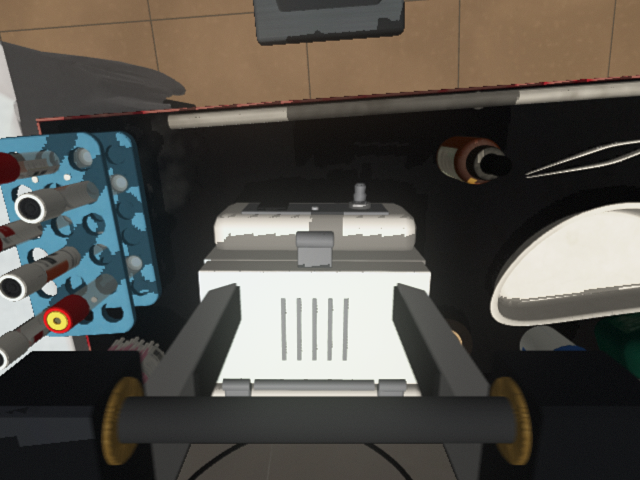

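The wrist view shows the bar at about (315,240), 36 px wide, with the web below it. The lugs are at (237,387) and (392,387). That is about 2 mm left and 4 mm nearer than predicted, so I'll check with a second wrist view from lower down.

Emit:
move_arm:
  targets:
    - [0.2, 0.01, 0, 0.11, 0, 0, 0]
    - [0.2, 0.01, 0, 0.11, 0, 0, 0]
    - [0.2, 0, 0, 0, 0, 0, 0]

```text
clock: 4.12
ee_pos: [447.8, -52.6, 146.3]
eef_rot: [180.0, -0.1, 176.1]
wrist_force: [-0.1, -0.8, 0.3]
finger_gap: 56.3
grip_force: 0.0
```

```bash
python3 - <<'E'
from h import *
p=shot('wrist','w2.png'); o=manip.observe();print(o['ee_pos'],o['finger_gap'])
for X in ([451,-55,106.5],[447.5,-53.5,106.5]): print(px(p,X))
a=cv2.imread('pics/w1.png')[215:275,270:370]; b=p['color'][170:290,250:390]
a=cv2.resize(a,None,fx=4,fy=4,interpolation=cv2.INTER_NEAREST);b=cv2.resize(b,None,fx=2.8,fy=2.8,interpolation=cv2.INTER_NEAREST)
c=np.zeros((600,400,3),np.uint8);c[:240,:400]=a[:240,:400];c[250:586,:392]=b
cv2.imwrite('pics/c2.png',c)
E
```

```text
[448.43596462 -52.77055387 147.3247721 ] 56.353443905924216
[310.63649063 277.51907367]
[312.97996642 271.13855493]
```

View pics/c2.png

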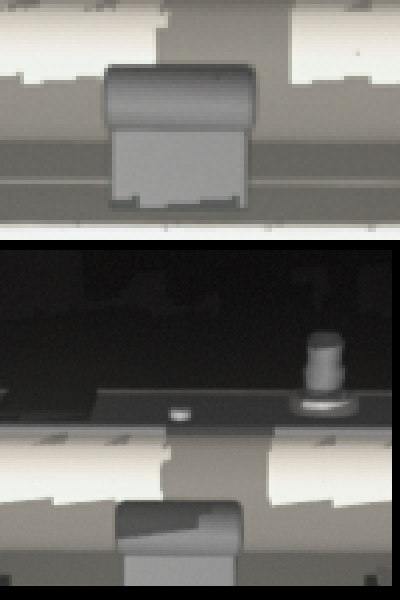

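Crops: bar centre at (314.9,239.4) in wrist view 1 and (314.1,268.7) in wrist view 2.

```bash
python3 - <<'E'
from h import *
p=manip.grab_frame('wrist'); t=manip.grab_frame('top');s=manip.grab_frame('scene')
o,d=ray(p,(314.1,268.7));print('z106', o+d*(106-o[2])/d[2])
E=p['extrinsics'].copy(); R=E[:3,:3]; q=dict(p); E2=E.copy(); E2[:3,3]=E[:3,3]-R@np.array([452.26-448.3,0,191.07-147.1]); q['extrinsics']=E2
o,d=ray(q,(314.9,239.4));print('z106', o+d*(106-o[2])/d[2])
print(tri([(p,(314.1,268.7)),(q,(314.9,239.4))]),tri([(p,(314.1,268.7)),(q,(314.9,239.4)),(t,(362.5,250.7)),(s,(325.5,266))]))
E
```

```text
z106 [447.41303586 -53.07886176 106.        ]
z106 [446.68526714 -52.4330204  106.        ]
[443.89488265 -52.50281979 116.60679576] [449.58773494 -53.4966733  104.6414208 ]
```

Emit:
move_arm:
  targets:
    - [0.2, 0, 0, 0.08, 0, 0, 0]
    - [0.2, 0, 0, 0.08, 0, 0, 0]
    - [0.2, 0, 0, 0.08, 0, 0, 0]
    - [0.2, 0, 0, 0, 0, 0, 0]
    - [-1, 0, 0, 0, 0, 0, 0]
    - [-1, 0, 0, 0, 0, 0, 0]
    - [-1, 0, 0, 0, 0, 0, 0]
    - [-1, 0, 0, 0, 0, 0, 0]
    - [-1, 0, 0, 0, 0, 0, 0]
    - [-1, 0, 0, 0, 0, 0, 0]
  grip_force: 12

```text
clock: 5.58
ee_pos: [448.6, -54.0, 99.3]
eef_rot: [-179.9, 0.0, 176.1]
wrist_force: [-0.8, -8.6, 1.8]
finger_gap: 23.6
grip_force: 12.0
```

```bash
python3 -c "
import numpy as np
th=np.linspace(0,2.1,25);X=-98*np.cos(th)-10*np.sin(th);Z=98*np.sin(th)-10*np.cos(th)
for i,(a,b) in enumerate(zip(np.diff(X),np.diff(Z))): print('[-1, %.3f, 0, %.3f, 0, 0, 0],'%(-a/200,-b/200),end=' ' if i%12 else '\n')"
```

```text
[-1, 0.002, 0, -0.043, 0, 0, 0],
[-1, -0.001, 0, -0.043, 0, 0, 0], [-1, -0.005, 0, -0.043, 0, 0, 0], [-1, -0.009, 0, -0.042, 0, 0, 0], [-1, -0.012, 0, -0.041, 0, 0, 0], [-1, -0.016, 0, -0.040, 0, 0, 0], [-1, -0.019, 0, -0.038, 0, 0, 0], [-1, -0.023, 0, -0.037, 0, 0, 0], [-1, -0.026, 0, -0.035, 0, 0, 0], [-1, -0.029, 0, -0.032, 0, 0, 0], [-1, -0.031, 0, -0.029, 0, 0, 0], [-1, -0.034, 0, -0.027, 0, 0, 0], [-1, -0.036, 0, -0.024, 0, 0, 0],
[-1, -0.038, 0, -0.020, 0, 0, 0], [-1, -0.040, 0, -0.017, 0, 0, 0], [-1, -0.041, 0, -0.013, 0, 0, 0], [-1, -0.042, 0, -0.010, 0, 0, 0], [-1, -0.043, 0, -0.006, 0, 0, 0], [-1, -0.043, 0, -0.002, 0, 0, 0], [-1, -0.043, 0, 0.001, 0, 0, 0], [-1, -0.043, 0, 0.005, 0, 0, 0], [-1, -0.042, 0, 0.009, 0, 0, 0], [-1, -0.041, 0, 0.013, 0, 0, 0], [-1, -0.040, 0, 0.016, 0, 0, 0],
```

Emit:
move_arm:
  targets:
    - [-1, 0.002, 0, -0.043, 0, 0, 0]
    - [-1, -0.001, 0, -0.043, 0, 0, 0]
    - [-1, -0.005, 0, -0.043, 0, 0, 0]
    - [-1, -0.009, 0, -0.042, 0, 0, 0]
    - [-1, -0.012, 0, -0.041, 0, 0, 0]
    - [-1, -0.016, 0, -0.04, 0, 0, 0]
    - [-1, -0.019, 0, -0.038, 0, 0, 0]
    - [-1, 0, 0, 0, 0, 0, 0]

```text
clock: 6.58
ee_pos: [460.6, -54.9, 157.5]
eef_rot: [-179.9, 0.0, 176.1]
wrist_force: [-0.6, -7.4, -1.3]
finger_gap: 24.2
grip_force: 12.0
```

Holding, with low forces; I'll continue the arc.

Emit:
move_arm:
  targets:
    - [-1, -0.023, 0, -0.037, 0, 0, 0]
    - [-1, -0.026, 0, -0.035, 0, 0, 0]
    - [-1, -0.029, 0, -0.032, 0, 0, 0]
    - [-1, -0.031, 0, -0.029, 0, 0, 0]
    - [-1, -0.034, 0, -0.027, 0, 0, 0]
    - [-1, -0.036, 0, -0.024, 0, 0, 0]
    - [-1, -0.038, 0, -0.02, 0, 0, 0]
    - [-1, -0.04, 0, -0.017, 0, 0, 0]
    - [-1, -0.041, 0, -0.013, 0, 0, 0]
    - [-1, -0.042, 0, -0.01, 0, 0, 0]
    - [-1, -0.043, 0, -0.006, 0, 0, 0]
    - [-1, 0, 0, 0, 0, 0, 0]

```text
clock: 8.07
ee_pos: [537.1, -60.5, 207.2]
eef_rot: [-179.9, -0.0, 176.1]
wrist_force: [-1.1, -8.7, 1.8]
finger_gap: 23.8
grip_force: 12.0
```

Emit:
move_arm:
  targets:
    - [-1, -0.043, 0, -0.002, 0, 0, 0]
    - [-1, -0.043, 0, 0.001, 0, 0, 0]
    - [-1, -0.043, 0, 0.005, 0, 0, 0]
    - [-1, -0.042, 0, 0.009, 0, 0, 0]
    - [-1, -0.041, 0, 0.013, 0, 0, 0]
    - [-1, -0.04, 0, 0.016, 0, 0, 0]
    - [-1, 0, 0, 0, 0, 0, 0]
    - [0, 0, 0, 0, 0, 0, 0]
    - [0, 0, 0, 0, 0, 0, 0]
    - [0, 0, 0, 0, 0, 0, 0]

```text
clock: 9.32
ee_pos: [587.2, -62.5, 198.6]
eef_rot: [180.0, -0.0, 176.1]
wrist_force: [0.7, 0.5, -0.4]
finger_gap: 46.6
grip_force: 0.0
```

```bash
python3 - <<'E'
from h import *
s=shot('scene'); t=shot('top')
a=cv2.resize(s['color'][150:350,230:470],None,fx=2.5,fy=2.5,interpolation=cv2.INTER_CUBIC)
cv2.imwrite('pics/s3.png',a)
E
```

```text
(no output)
```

View pics/s3.png

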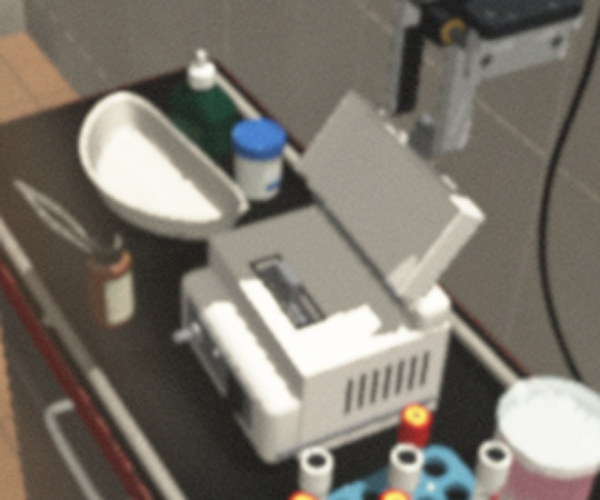

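Scene view: the cover stands open and leans back, and the filter tab shows in the slot at crop (285,285). I'll retreat up and forward to look with the wrist camera.

Emit:
move_arm:
  targets:
    - [0, 0, 0, -0.15, 0, 0, 0]
    - [0, 0, 0, -0.15, 0, 0, 0]
    - [0.2, 0.05, 0, -0.1, 0, 0, 0]
    - [0.2, 0.2, 0, 0, 0, 0, 0]
    - [0.2, 0.2, 0, 0.1, 0, 0, 0]
    - [0.2, 0.08, 0, 0.15, 0, 0, 0]
    - [0.2, 0, 0, 0.15, 0, 0, 0]
    - [0.2, 0, 0, 0, 0, 0, 0]
    - [0.2, 0, 0, 0, 0, 0, 0]

```text
clock: 10.55
ee_pos: [481.7, -55.5, 199.7]
eef_rot: [-180.0, 0.1, 176.1]
wrist_force: [0.7, -0.3, 1.0]
finger_gap: 56.2
grip_force: 0.0
```

```bash
python3 - <<'E'
from h import *
p=shot('wrist','w4.png'); s=manip.grab_frame('scene'); t=manip.grab_frame('top'); o=manip.observe();print(o['ee_pos'],o['eef_rot'],o['finger_gap'])
print(px(p,[493.6,-57.2,112]))
for n,pp in (('w',p),('s',s),('t',t)):
  for q in ['filter_tab','filter_slot','filter']:
    print(n,q,[(np.round(w(pp,x['position'])),np.round(px(pp,w(pp,x['position']))),round(x['conf'],2)) for x in manip.recognise(pp,q)[:2]])
u,v=px(p,[493.6,-57.2,112]).astype(int)
cv2.imwrite('pics/w4c.png',cv2.resize(p['color'][v-65:v+65,u-90:u+90],None,fx=4,fy=4,interpolation=cv2.INTER_NEAREST)); print(u-90,v-65)
E
```

```text
[481.8635707  -55.52493954 199.6453492 ] [-1.79989280e+02  8.60499964e-02  1.76092930e+02] 56.554507573701756
[313.69227537 264.63180797]
w filter_tab [(array([491., -56.,  88.]), array([315., 250.]), 0.74)]
w filter_slot [(array([516., -62.,  91.]), array([309., 285.]), 0.58)]
w filter [(array([491., -63.,  92.]), array([306., 252.]), 0.62)]
s filter_tab [(array([484., -66.,  98.]), array([346., 267.]), 0.56)]
s filter_slot [(array([517., -91.,  91.]), array([370., 272.]), 0.93), (array([516., 201.,   7.]), array([293., 219.]), 0.35)]
s filter [(array([484., -64.,  94.]), array([345., 268.]), 0.78)]
t filter_tab []
t filter_slot [(array([564., -62., 154.]), array([369., 194.]), 0.97)]
t filter [(array([569., -63., 181.]), array([371., 189.]), 0.53)]
223 199
```

View pics/w4c.png

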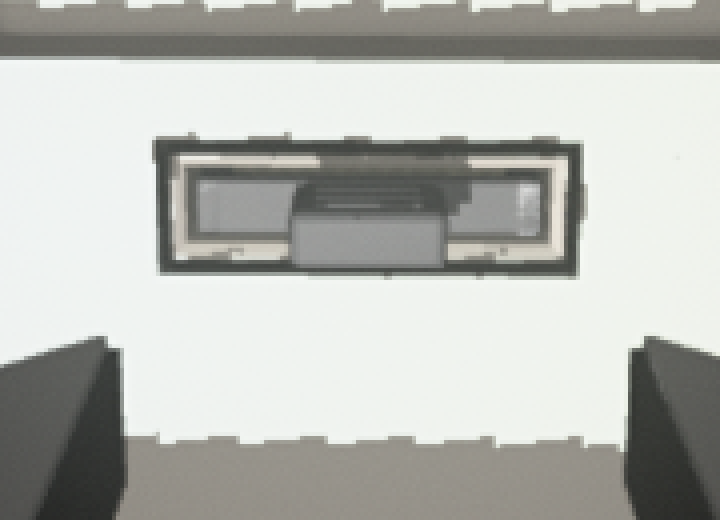

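The wrist crop shows the tab's top face centred at pixel (315.1,259), inside the slot and clear on all sides.

```bash
python3 - <<'E'
from h import *
p=manip.grab_frame('wrist'); s=manip.grab_frame('scene')
o,d=ray(p,(315.1,259));print('z112', o+d*(112-o[2])/d[2])
print(tri([(p,(315.1,259)),(s,(344.5,264.5))]))
cv2.imwrite('pics/s5.png',cv2.resize(s['color'][245:295,315:375],None,fx=8,fy=8,interpolation=cv2.INTER_CUBIC))
E
```

```text
z112 [489.11572759 -55.93923798 112.        ]
[491.65946252 -55.48605818  93.84626981]
```

View pics/s5.png

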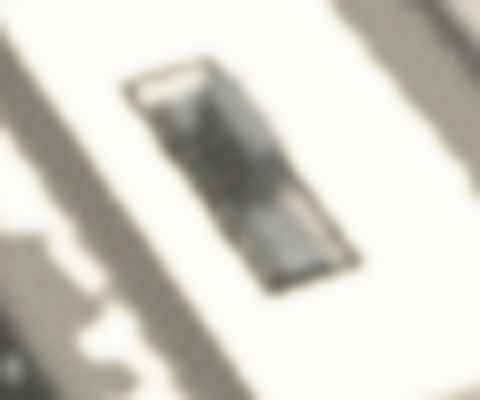

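The zoomed scene view shows the slot centred at pixel (345.2,267.5), with the blurred tab top near (345.5,258.5).

```bash
python3 - <<'E'
from h import *
p=manip.grab_frame('wrist'); s=manip.grab_frame('scene')
print('slot',tri([(p,(315,250.7)),(s,(345.2,267.5))]),'tab',tri([(p,(315.1,259)),(s,(345.5,258.5))]))
E
```

```text
slot [490.39183892 -56.0144442   86.40707707] tab [489.86768077 -55.89498282 108.02655116]
```

Emit:
move_arm:
  targets:
    - [0.2, -0.02, 0, 0.12, 0, 0, 0]
    - [0.2, -0.02, 0, 0.12, 0, 0, 0]
    - [0.2, 0, 0, 0.12, 0, 0, 0]
    - [0.2, 0, 0, 0.1, 0, 0, 0]
    - [0.2, 0, 0, 0.05, 0, 0, 0]
    - [0.2, 0, 0, 0, 0, 0, 0]
    - [-1, 0, 0, 0, 0, 0, 0]
    - [-1, 0, 0, 0, 0, 0, 0]
    - [-1, 0, 0, 0, 0, 0, 0]
    - [-1, 0, 0, 0, 0, 0, 0]
    - [-1, 0, 0, 0, 0, 0, 0]
    - [-1, 0, 0, 0, 0, 0, 0]
  grip_force: 20

```text
clock: 12.85
ee_pos: [489.5, -56.1, 96.8]
eef_rot: [-180.0, 0.0, 176.1]
wrist_force: [0.1, 0.0, 3.5]
finger_gap: 26.0
grip_force: 20.0
```

Emit:
move_arm:
  targets:
    - [-1, 0, 0, -0.03, 0, 0, 0]
    - [-1, 0, 0, -0.03, 0, 0, 0]
    - [-1, 0, 0, -0.04, 0, 0, 0]
    - [-1, 0, 0, -0.05, 0, 0, 0]
    - [-1, 0, 0, -0.06, 0, 0, 0]
    - [-1, 0, 0, -0.07, 0, 0, 0]
    - [-1, 0, 0, -0.07, 0, 0, 0]
    - [-1, 0, 0, -0.07, 0, 0, 0]
    - [-1, 0, 0, -0.07, 0, 0, 0]
    - [-1, 0, 0, -0.07, 0, 0, 0]
    - [-1, 0, 0, 0, 0, 0, 0]
    - [-1, 0, 0, 0, 0, 0, 0]

```text
clock: 14.35
ee_pos: [489.2, -56.0, 208.2]
eef_rot: [180.0, -0.0, 176.1]
wrist_force: [-0.0, -0.0, -0.4]
finger_gap: 25.4
grip_force: 20.0
```

```bash
python3 - <<'E'
from h import *
p=shot('wrist');s=shot('scene')
a=cv2.resize(s['color'][130:350,200:470],(560,456)); cv2.imwrite('pics/s6.png',a)
for q in ['kidney_dish','dish_middle','filter']:
  for pp in (p,s): print(q,[(np.round(w(pp,x['position'])),round(x['conf'],2)) for x in manip.recognise(pp,q)[:2]])
E
```

```text
kidney_dish [(array([516., 178.,  -2.]), 0.83)]
kidney_dish [(array([516., 198.,   8.]), 0.64)]
dish_middle [(array([516., 176.,   1.]), 0.83)]
dish_middle [(array([516., 198.,   6.]), 0.9)]
filter [(array([490., -59., 191.]), 0.93)]
filter [(array([485., -59., 179.]), 0.86)]
```

View pics/s6.png

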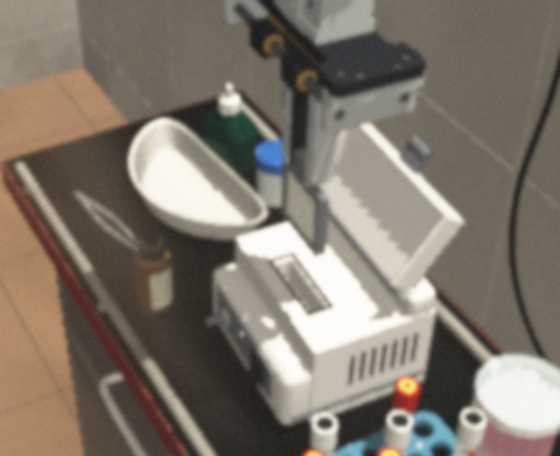

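The scene view shows the filter gripped above the deck with the cover open and the dish undisturbed. Next I'll check the front edge's direction.

```bash
python3 - <<'E'
from h import *
t=manip.grab_frame('top')
f=lambda u,z:(lambda o,d:o+d*(z-o[2])/d[2])(*ray(t,(190+u[0]/2.8,150+u[1]/2.8)))
for a,b in [((8,385),(613,402)),((22,52),(620,70))]:
    A=f(a,10);B=f(b,10);d=A-B;print(A,B,np.degrees(np.arctan2(-d[0],d[1])))
E
```

```text
[363.25707338 310.87081936  10.        ] [ 363.37099983 -166.19952921   10.        ] 0.01368247823068907
[627.31119783 310.05534999  10.        ] [ 627.31334427 -165.79601784   10.        ] 0.00025844638759973346
```

Emit:
move_arm:
  targets:
    - [-1, 0, 0, 0, 0, 0, -0.022]
    - [-1, -0.006, 0.08, 0, 0, 0, 0]
    - [-1, -0.006, 0.13, 0, 0, 0, 0]
    - [-1, -0.006, 0.15, 0, 0, 0, 0]
    - [-1, -0.006, 0.15, 0, 0, 0, 0]
    - [-1, -0.006, 0.15, 0, 0, 0, 0]
    - [-1, -0.006, 0.15, 0, 0, 0, 0]
    - [-1, -0.006, 0.15, 0, 0, 0, 0]
    - [-1, -0.006, 0.13, 0, 0, 0, 0]
    - [-1, -0.006, 0.08, 0, 0, 0, 0]
    - [-1, 0, 0.06, 0, 0, 0, 0]
    - [-1, 0, 0, 0.05, 0, 0, 0]
    - [-1, 0, 0, 0.08, 0, 0, 0]
    - [-1, 0, 0, 0.05, 0, 0, 0]
    - [-1, 0, 0, 0.02, 0, 0, 0]
    - [-1, 0, 0, 0, 0, 0, 0]
    - [-1, 0, 0, 0, 0, 0, 0]

```text
clock: 16.92
ee_pos: [500.2, 190.0, 169.0]
eef_rot: [180.0, 0.0, -180.0]
wrist_force: [-0.4, -0.6, -0.5]
finger_gap: 26.2
grip_force: 20.0
```

```bash
python3 - <<'E'
from h import *
t=shot('top');s=shot('scene'); o=manip.observe(); print(o['ee_pos'],o['eef_rot'],o['finger_gap'],o['grip_force'])
a=cv2.resize(t['color'][150:300,190:470],(560,300));b=cv2.resize(s['color'][120:340,200:470],(368,300))
c=np.zeros((600,560,3),np.uint8);c[:300]=a;c[300:,:368]=b;cv2.imwrite('pics/f7.png',c)
for q in ['kidney_dish','filter']:
  for pp in (t,s): print(q,[(np.round(w(pp,x['position'])),round(x['conf'],2)) for x in manip.recognise(pp,q)[:2]])
E
```

```text
[500.15297691 190.01826026 169.01848052] [ 1.79989174e+02  3.57073694e-02 -1.79946296e+02] 25.715191164869722 19.963256120681763
kidney_dish [(array([494., 122.,   8.]), 0.7)]
kidney_dish [(array([514., 196.,  10.]), 0.72), (array([581., 141.,  48.]), 0.17)]
filter [(array([576.,  49.,  18.]), 0.17)]
filter [(array([565., 217.,  44.]), 0.75), (array([495., 186., 144.]), 0.6)]
```

View pics/f7.png

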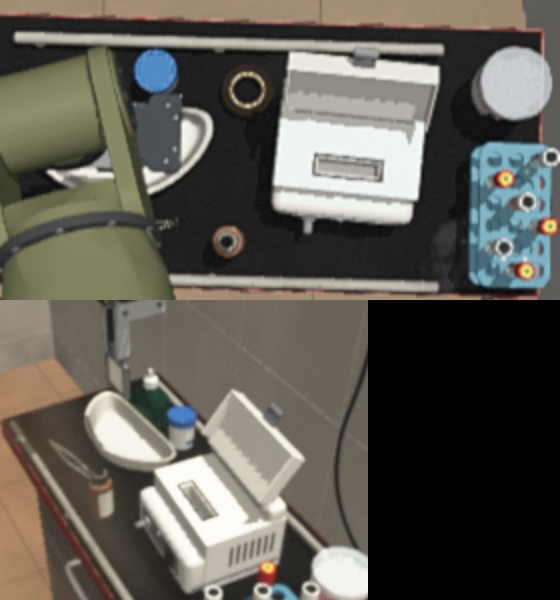

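The views show the cover standing open, the slot empty and the filter upright over the dish with its foot at about z 108. The dish and the other things are unmoved, so I'm handing in.

```bash
python3 -c "
from station import manip
print(manip.job_done())"
```

```text
the job is handed in; nothing more can be done
None
```

The job is handed in: the cover stands open by itself, and the gripper holds the filter at rest, upright and square to the front edge, over the middle of the kidney dish with its foot about 108 mm above the trolley; the hand-in gave no verdict.

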